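Close the spice tin in the lid press and ease the sprung knob back up

TASK

Two lid presses stand on the noodle-maker's table, and one of them holds a spice tin whose lid still stands proud. Push that press's knob straight down until the lid is fully home on the tin, then stay on the knob and ease it slowly all the way back up, over about two seconds, never letting its spring snap it up. Leave the closed tin standing upright in the press.

Things in the scene. Friction and masses are not known exactly. Their poses are not given: they have to be found in the camera images.
- knob_top (a point): Centre of the flat top of the black round knob (64 mm across, 18 thick) of the press holding the tin, 243 mm above the table when up; z up. The knob is the highest part of a grey C-shaped press, on a vertical sprung steel rod. The press's arm is 66 mm below the knob's top; its column is 86 mm from the rod towards the point's +y. The identical press across the table is empty and not needed.
- knob (a joint): Downward travel of that knob, m: 0 fully up (start), stop at 0.038. Its foot meets the lid at 0.022-0.028; the lid is home at about 0.035, then it stops hard. Spring: about 5 N at the top, 9.5 N at 0.035; moving the lid adds 4 N. Let go, it shoots up at over 0.3 m/s; a return faster than 0.15 m/s at any moment is a snap.
- lid (a joint): Travel of the push-on lid down the tin, m: 0 to 0.003 at the start (standing proud), 0.010 fully home. 4 N of friction; it stays where it is pushed.
- lid_top (a point): Centre of the top face of the steel lid (63 mm across, 14 deep) on the spice tin (60 mm across, 75 to its rim, steel with an earth-brown band) that stands on the press's base between three short pins, right under the knob. z up. Lid top about 100 mm above the table at the start, 91 when home.
Things that resemble listed ones, but are neither listed nor needed, are in the scene too. Leave any green look-alike of the part that bears knob_top alone.

How it is judged:
By the outcome, as a careful person would: the job done as asked, in the order asked, and still so for the second after the job is handed in, with the robot touching nothing.
It also fails if it takes over 32 s, if anything falls off the work surface, if the arm or the gripper's body presses on something with over 40 N, if the wrist force passes 120 N, or if a joint passes its speed limit or range.

ROBOT

A 6-joint arm with a two-finger parallel gripper is mounted at the origin on the work surface. World frame = base frame: x ahead of the robot, y to its left, z up, the work surface at z = 0. Lengths are in mm, angles in degrees, forces in N, time in s.
With the tool pointing down it reaches from about 350 to 850 mm from the base axis. Payload 8.1 kg.
Tool frame: the origin (TCP) lies midway between the tips of the shut fingers; the grasp point (between the pads) lies 19 mm behind it (r.grip_depth is the distance from the TCP to the grasp point, in mm); z points along the fingers, y is the direction in which the jaws open and shut (so a half turn about z gives the same grasp; the last joint's range is limited). The gripper opens to 85 mm and grips with 20 to 120 N. Pads are 22 mm wide; open, the fingers measure 114 mm over their backs; the gripper's body (76 mm by 85 mm) begins 54 mm behind the grasp point. The pads swing forward as they close: fully open they stand 13 mm farther back than shut.
Start: joints at [66.841, 7.471, 85.268, -0, 87.261, -4.893], TCP at [188.035, 569.779, 231.292] pointing down, gripper open.
Joint ranges: [-169.43, 169.43], [-51.17, 129.36], [1.28, 143.12], [-76.62, 256.62], [0, 156.53], [-152.29, 152.29]. Speed limits (degrees/s): [136.94, 136.94, 159.86, 180, 180, 180].

INTERFACE

Orientations are given as [roll, pitch, yaw] about the fixed x, y, z axes, in that order (R = Rz(yaw) Ry(pitch) Rx(roll)).
In Python, from bench import r, imaging gives the robot as it stands.
- The arm moves only by the shell command python3 -m creep 'ROWS' [FORCE]. ROWS is text: rows parted by semicolons, each of 7 numbers parted by spaces: the shift along the tool's x, y, z in cm, then the turn, a rotation vector about the tool's x, y, z in degrees, then the finger opening in cm, from 0 to 8.54. In form: dx dy dz ax ay az gripper; .... A call has 1 to 20 rows; each row is the pose to reach, as a shift and turn from the pose measured when the call began, along the tool's axes at that moment; what a row does not reach only later rows make up. A row lasts 1/10 s, in which the tool goes at most 50 mm and 8.59 degrees, less where a joint would pass 70% of its speed; a pose out of reach is approached as far as the arm can. A call with a gripper value outside its range is refused whole. The fingers move at their own pace and stop on an object; FORCE is the grip in N (left out, the last holds). Time passes only in rows, so rows that repeat a pose let the fingers close. It gives the time, the measured TCP pose, the force and the opening at its end, in the units of the state.
- r.sense(): the state, without advancing time (a new reading comes with each control period).
- imaging.snapshot(name): name is "side" or "top" or "wrist"; returns the picture (400x640x3 uint8, red, green, blue); there is no depth.
- imaging.camera_info(name): a dict with "camera_matrix" (3x3 intrinsics, pixels), "R" (3x3) and "t" (3): a world point X has camera coordinates R X + t. Camera axes: x right, y down, z forward; pixel columns grow to the right and rows downward; lengths in mm; the calibration is good to about 2 mm. A picture is of the moment at which its call begins: read the wrist's pose just before it. camera_info takes no time and is no camera call; for the wrist camera it gives the pose at the moment of the call.
- r.hand_in(): hands the job in, once; it reports no verdict.
The state is a dict: "time": time; "joint_pos": joint angles; "qd": joint speeds; "joint_efforts": joint torques, N m; "tool_pos": TCP position; "tcp_rot": TCP orientation; "ft_force": force on the tool from outside, world axes, zero at the start; "wrist_torque": the same for the moment, N m; "finger_gap": finger opening in mm.
Only numpy, scipy, OpenCV 4.12 (cv2) and the standard library are available. Lean on these libraries where they do the work, as an engineer would, in place of code of your own. Each camera call takes 0.05 s, during which the arm holds its last target.

## Working session

There is one attempt and no reset: what is moved stays moved. The work goes in short steps, Python scripts to look and compute and a shell command to move; the robot and the scene stay as the last step left them, time stands still between calls to the robot, and variables do not carry over. Pictures are saved under pics/ and viewed, and the job is handed in when it is done.

```bash
ls; mkdir -p pics; python3 - <<'E'
from bench import r, imaging
import cv2
print(r.sense())
for n in ("side","top","wrist"):
    i=imaging.camera_info(n); print(n,i)
    cv2.imwrite(f"pics/{n}0.png",imaging.snapshot(n)[:,:,::-1])
E
```

```text
pics
{'time': 0.0, 'joint_pos': array([ 6.68399586e+01,  7.51512498e+00,  8.53294021e+01, -4.68640633e-04,
        8.72602454e+01, -4.89230762e+00]), 'qd': array([-0.00975552,  0.02989831, -0.05616377, -0.02645835, -0.11207335,
        0.08000266]), 'joint_efforts': array([-1.99151182e-03, -5.69406009e+01, -5.00541580e+01, -2.73680489e-04,
        1.51780603e-02, -1.84620848e-05]), 'tool_pos': array([187.83490545, 569.26983683, 230.24306407]), 'tcp_rot': array([-1.79895569e+02, -8.46896394e-03,  1.61732281e+02]), 'ft_force': array([-0.20340488,  0.27724332,  0.04564279]), 'wrist_torque': array([-0.03721222,  0.00472806,  0.03659363]), 'finger_gap': 85.50680760342549}
side {'camera_matrix': array([[392.88838949,   0.        , 315.87662114],
       [  0.        , 392.88838949, 196.54249251],
       [  0.        ,   0.        ,   1.        ]]), 'R': array([[ 0.91727907, -0.39801865, -0.01342604],
       [-0.30327465, -0.67628592, -0.67131352],
       [ 0.25811546,  0.61985362, -0.74105189]]), 't': array([-423.09495938,  256.39104779,  829.13686907])}
top {'camera_matrix': array([[411.48832773,   0.        , 320.14493587],
       [  0.        , 411.48832773, 203.73763408],
       [  0.        ,   0.        ,   1.        ]]), 'R': array([[-0.02425016, -0.99898362,  0.0379954 ],
       [-0.99935183,  0.02321258, -0.02751527],
       [ 0.02660534, -0.03863802, -0.99889902]]), 't': array([-17.81550238, 448.63182092, 950.05109007])}
wrist {'camera_matrix': array([[352.61349939,   0.        , 322.3212103 ],
       [  0.        , 352.61349939, 198.12350618],
       [  0.        ,   0.        ,   1.        ]]), 'R': array([[ 0.31364144,  0.94953984, -0.00177491],
       [ 0.90435938, -0.29814715,  0.30535617],
       [ 0.28941866, -0.0973775 , -0.95223656]]), 't': array([-599.42797977,  -40.11249266,  380.19385995])}
```

View pics/side0.png

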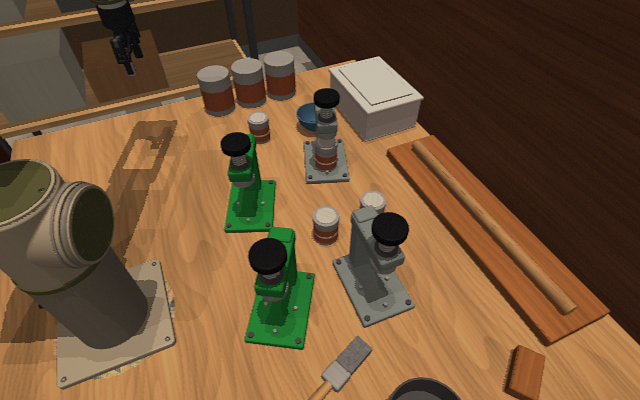

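View pics/top0.png

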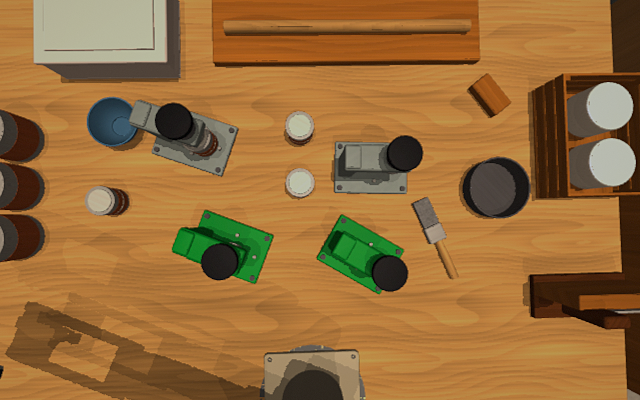

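View pics/wrist0.png

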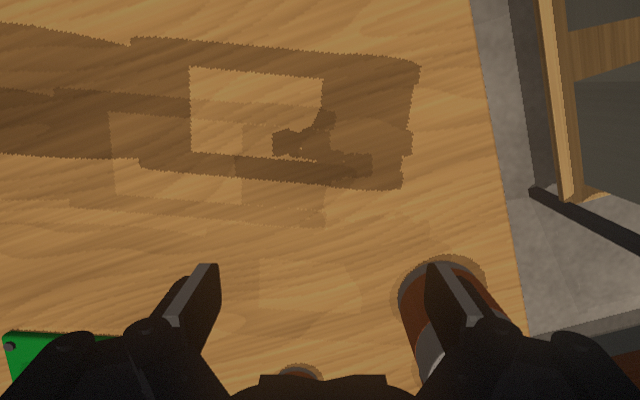

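```bash
python3 - <<'E'
import cv2,numpy as np
a=cv2.imread("pics/side0.png")[75:195,270:410]; b=cv2.imread("pics/top0.png")[85:185,120:250]
a=cv2.resize(a,None,fx=4,fy=4,interpolation=2); b=cv2.resize(b,None,fx=5,fy=5,interpolation=2)
cv2.imwrite("pics/c_side.png",a);cv2.imwrite("pics/c_top.png",b)
E
```

```text
(no output)
```

View pics/c_side.png

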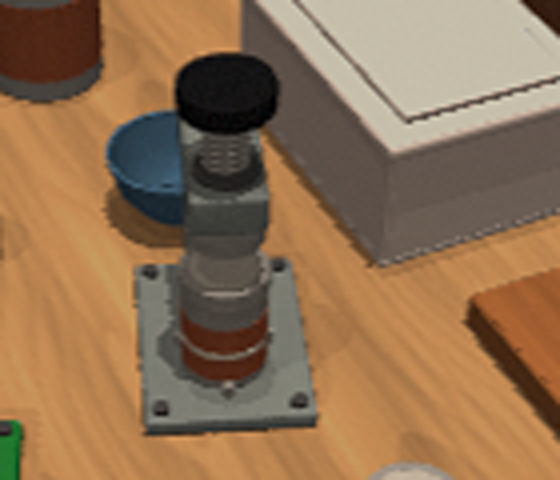

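View pics/c_top.png

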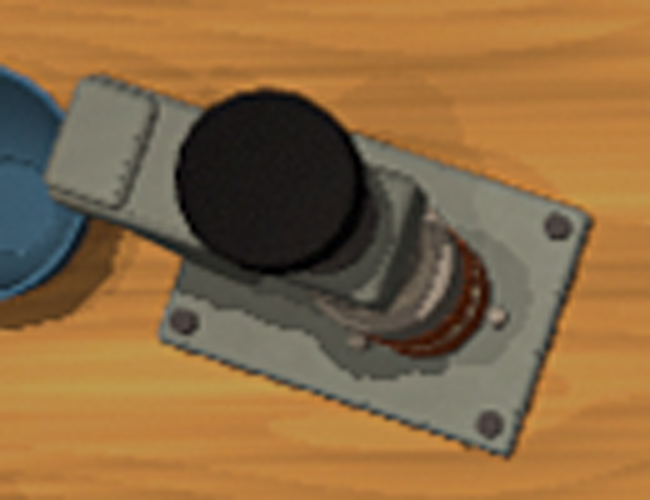

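```bash
cat > h.py <<'E'
from bench import r, imaging
import numpy as np
def px2w(n,u,v,z):
    i=imaging.camera_info(n);K,R,t=i["camera_matrix"],i["R"],np.array(i["t"])
    d=R.T@np.linalg.inv(K)@np.array([u,v,1.]);c=-R.T@t
    return c+d*(z-c[2])/d[2]
def w2px(n,X):
    i=imaging.camera_info(n);p=i["camera_matrix"]@(i["R"]@np.array(X)+i["t"]);return p[:2]/p[2]
E
python3 - <<'E'
from h import *
a=px2w("top",173.8,121,243);b=px2w("side",326.8,97,243);print(a,b)
print("proj side of top", w2px("side",a), w2px("top",b))
# column top
c=px2w("top",120+103/5,85+142/5,177);print(c, np.degrees(np.arctan2(*(c-a)[:2][::-1])))
for n in ([118+120,0],):pass
s=r.sense();p=s['tool_pos'];
from scipy.spatial.transform import Rotation as Ro
M=Ro.from_euler('xyz',s['tcp_rot'],degrees=True).as_matrix();print(M)
for z in(245,):
  print(M.T@(np.array([a[0],a[1],z])-p)/10)
E
```

```text
[591.28385447 231.28664177 243.        ] [591.18083596 225.48251665 243.        ]
proj side of top [325.836983   95.7368981] [177.1868542  121.00735243]
[622.1738142  313.46920203 177.        ] 69.40026502565597
[[-9.49601631e-01  3.13458840e-01 -5.46940425e-04]
 [ 3.13459301e-01  9.49600691e-01 -1.33965899e-03]
 [ 9.94470536e-05 -1.44358592e-03 -9.99998953e-01]]
[-48.90413967 -19.46168822  -1.42873765]
```

Candidate presses in the top picture are grey with a brown-banded tin at (174,121), grey and empty at (404,153), and green at (220,261) and (389,273). The crop shows the tin and pins under the knob of the press at (174,121), so that is the one. Its knob top is at about (591, 229, 243). I'll go above it with shut fingers.

```bash
python3 -m creep '-1 -0.4 -1.5 0 0 0 0; -3.5 -1.4 -3 0 0 0 0; -7.5 -3 -4.4 0 0 0 0; -12 -4.8 -4.5 0 0 0 0; -16.5 -6.6 -4.5 0 0 0 0; -21 -8.4 -4.5 0 0 0 0; -25.5 -10.3 -4.5 0 0 0 0; -30 -12.1 -4.5 0 0 0 0; -34.5 -13.9 -4.5 0 0 0 0; -39 -15.7 -4.5 0 0 0 0; -43 -17.3 -4.5 0 0 0 0; -46 -18.5 -4.5 0 0 0 0; -48 -19.3 -4.5 0 0 0 0; -48.95 -19.7 -4.5 0 0 0 0; -48.95 -19.7 -4.5 0 0 0 0; -48.95 -19.7 -4.5 0 0 0 0' 40
python3 - <<'E'
from h import *
import cv2
s=r.sense();print(s['tool_pos'],s['tcp_rot'],s['ft_force'])
for n in ("side","top","wrist"):
    im=imaging.snapshot(n)[:,:,::-1]
    u,v=w2px(n,s['tool_pos']);print(n,u,v)
    print(w2px(n,[591,229,243]))
    cv2.imwrite(f"pics/{n}1.png",im)
a=cv2.imread("pics/side1.png")[40:190,250:410]; b=cv2.imread("pics/top1.png")[60:185,100:250]
cv2.imwrite("pics/c1.png",np.hstack([cv2.resize(a,(400,375)),cv2.resize(b,(400,375))]))
E
```

```text
time: 1.75
tool_pos: [590.3, 229.9, 275.9]
tcp_rot: [-179.9, -0.0, 161.8]
ft_force: [0.3, -0.0, 0.2]
finger_gap: 0.1
[590.26310181 229.88396708 275.89116294] [-1.79933215e+02 -3.59986262e-02  1.61782758e+02] [ 0.30552841 -0.03988984  0.24272437]
side 325.7630748093095 84.04405447074393
[326.12327033  96.25740688]
top 168.36443356566565 117.06310914869273
[175.13664907 121.14221747]
wrist 320.9596896695489 265.5573481622157
[320.13818047 237.64969819]
```

View pics/c1.png

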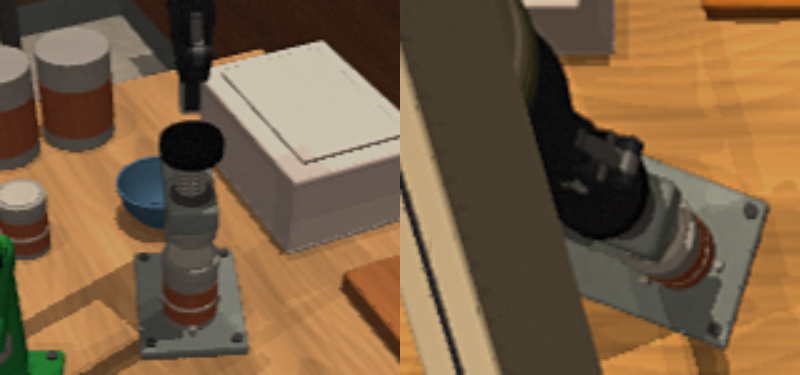

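View pics/wrist1.png

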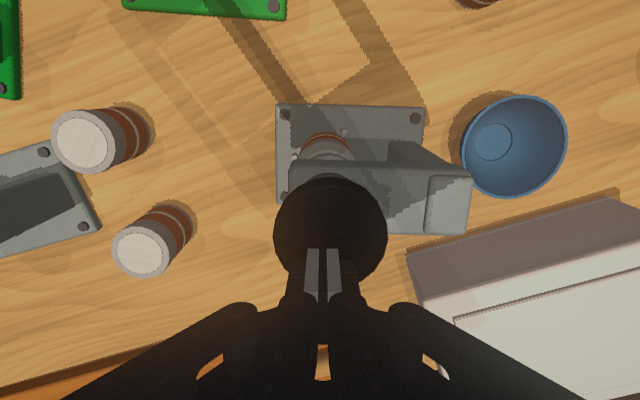

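The wrist picture shows the shut fingers over the knob. Its disc is centred near (330,235), 3–5 mm off along tool y. I'll nudge across and descend to contact.

```bash
python3 -m creep '0 0.2 0.4 0 0 0 0; 0 0.2 1.1 0 0 0 0; 0 0.2 1.8 0 0 0 0; 0 0.2 2.4 0 0 0 0; 0 0.2 2.8 0 0 0 0; 0 0.2 3.1 0 0 0 0; 0 0.2 3.2 0 0 0 0; 0 0.2 3.3 0 0 0 0; 0 0.2 3.4 0 0 0 0; 0 0.2 3.5 0 0 0 0; 0 0.2 3.6 0 0 0 0; 0 0.2 3.6 0 0 0 0'
```

```text
time: 3.1
tool_pos: [590.8, 232.0, 240.8]
tcp_rot: [-180.0, 0.0, 161.8]
ft_force: [-2.0, -0.7, 4.6]
finger_gap: -0.0
```

```bash
python3 -m creep '0 0 0.2 0 0 0 0; 0 0 0.4 0 0 0 0; 0 0 0.6 0 0 0 0; 0 0 0.8 0 0 0 0; 0 0 1.0 0 0 0 0; 0 0 1.2 0 0 0 0; 0 0 1.4 0 0 0 0; 0 0 1.6 0 0 0 0; 0 0 1.8 0 0 0 0; 0 0 2.0 0 0 0 0; 0 0 2.2 0 0 0 0; 0 0 2.4 0 0 0 0; 0 0 2.6 0 0 0 0; 0 0 2.7 0 0 0 0; 0 0 2.8 0 0 0 0; 0 0 2.9 0 0 0 0; 0 0 3.0 0 0 0 0; 0 0 3.0 0 0 0 0'
```

```text
time: 4.9
tool_pos: [591.0, 232.1, 212.8]
tcp_rot: [-180.0, 0.1, 161.8]
ft_force: [-5.9, -1.9, 11.1]
finger_gap: 0.0
```

```bash
python3 -m creep '0 0 0.1 0 0 0 0; 0 0 0.2 0 0 0 0; 0 0 0.3 0 0 0 0; 0 0 0.4 0 0 0 0; 0 0 0.5 0 0 0 0; 0 0 0.5 0 0 0 0'
```

```text
time: 5.5
tool_pos: [591.1, 232.1, 209.9]
tcp_rot: [180.0, 0.2, 161.8]
ft_force: [-7.2, -2.7, 11.4]
finger_gap: -0.1
```

```bash
python3 -m creep '0 0 0.2 0 0 0 0; 0 0 0.3 0 0 0 0; 0 0 0.4 0 0 0 0; 0 0 0.5 0 0 0 0; 0 0 0.5 0 0 0 0'
```

```text
time: 6.0
tool_pos: [591.1, 232.2, 208.0]
tcp_rot: [179.9, 0.2, 161.8]
ft_force: [-11.3, -3.4, 17.6]
finger_gap: 0.2
```

```bash
python3 -m creep '0 0 0.3 0 0 0 0; 0 0 0.5 0 0 0 0; 0 0 0.6 0 0 0 0; 0 0 0.6 0 0 0 0'
python3 - <<'E'
from h import *
import cv2
print(r.sense()['ft_force'])
im=imaging.snapshot("side")[:,:,::-1]
cv2.imwrite("pics/side2.png",cv2.resize(im[75:195,270:410],None,fx=4,fy=4,interpolation=2))
E
```

```text
time: 6.4
tool_pos: [591.2, 232.2, 207.8]
tcp_rot: [179.8, 0.4, 161.9]
ft_force: [-18.3, -7.4, 31.9]
finger_gap: 0.3
[-18.27582458  -7.38807963  31.89411465]
```

View pics/side2.png

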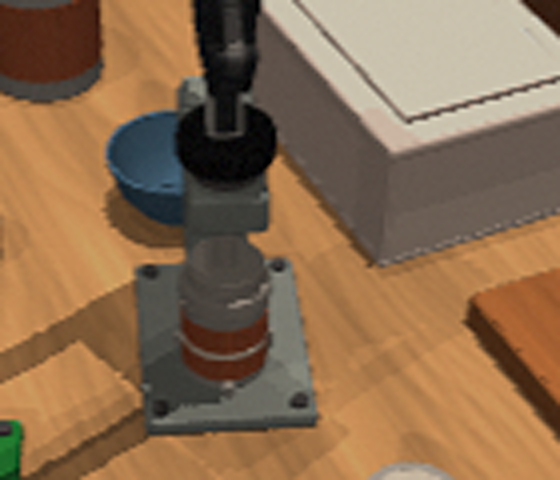

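At z 207.8 (about 35 mm of travel) the force jumped from 17.6 to 31.9 N within 0.2 mm, which is the hard stop. The picture shows the knob down and the lid seated. Now I'll ease it up at 20 mm/s.

```bash
python3 -m creep '0 0 0.1 0 0 0 0; 0 0 -0.1 0 0 0 0; 0 0 -0.3 0 0 0 0; 0 0 -0.5 0 0 0 0; 0 0 -0.7 0 0 0 0; 0 0 -0.9 0 0 0 0; 0 0 -1.1 0 0 0 0; 0 0 -1.3 0 0 0 0; 0 0 -1.5 0 0 0 0; 0 0 -1.7 0 0 0 0; 0 0 -1.9 0 0 0 0; 0 0 -2.1 0 0 0 0; 0 0 -2.3 0 0 0 0; 0 0 -2.5 0 0 0 0; 0 0 -2.7 0 0 0 0; 0 0 -2.9 0 0 0 0; 0 0 -3.1 0 0 0 0; 0 0 -3.25 0 0 0 0; 0 0 -3.4 0 0 0 0; 0 0 -3.5 0 0 0 0'
```

```text
time: 8.45
tool_pos: [591.3, 232.3, 243.2]
tcp_rot: [179.8, 0.4, 161.9]
ft_force: [0.9, 0.9, 0.1]
finger_gap: 0.3
```

```bash
python3 -m creep '0 0 -0.1 0 0 0 0; 0 0 -0.3 0 0 0 0; 0 0 -0.7 0 0 0 0; 0 0 -1.3 0 0 0 0; 0 0 -2.2 0 0 0 0; 0 0 -3.2 0 0 0 0; 0 0 -4.2 0 0 0 0; 0 0 -5 0 0 0 0; 0 0 -5.5 0 0 0 0; 0 0 -5.5 0 0 0 0; 0 0 -5.5 0 0 0 0'
python3 - <<'E'
from h import *
import cv2
im=imaging.snapshot("side")[:,:,::-1]
o=cv2.imread("pics/side0.png")
f=lambda q:cv2.resize(q[75:195,275:375],None,fx=4,fy=4,interpolation=2)
cv2.imwrite("pics/side3.png",np.hstack([f(o),f(im)]))
E
```

```text
time: 9.55
tool_pos: [590.8, 232.2, 298.0]
tcp_rot: [179.8, 0.4, 161.9]
ft_force: [-0.1, 0.7, 0.5]
finger_gap: 0.2
```

View pics/side3.png

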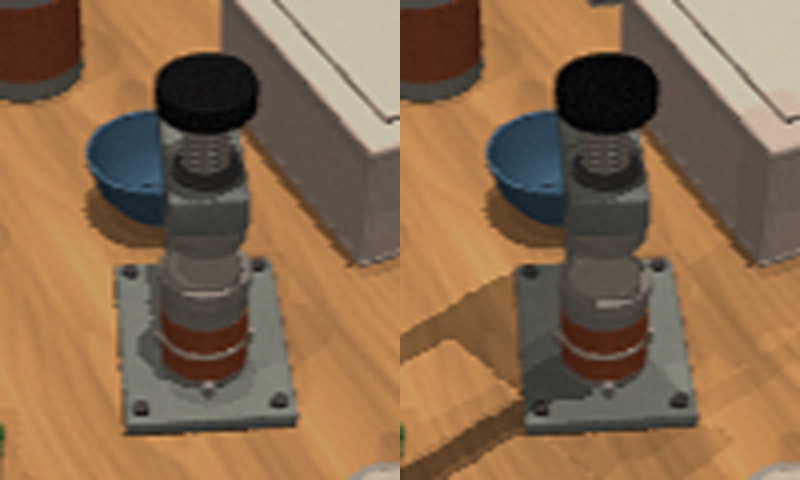

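The comparison (before on the left, after on the right) shows the knob back at its original height. The lid's lower edge has moved from row ~295 to ~305 in the crop (about 2.5 px, or 8–9 mm), and the tin is upright between its pins. I'll hand in.

```bash
python3 -c "
from bench import r
print(r.hand_in())"
```

```text
the job is handed in; nothing more can be done
None
```

I pressed the lid home on the tin in the grey press, eased the knob back up, and handed the job in at about 9.6 s.

- **Push:** I pressed the knob down with shut fingers until it stopped hard at about 35 mm of travel. There the force rose from 17.6 to 31.9 N within 0.2 mm. A sideways force of about 20 N also built up at the stop and was gone by the end of the return.
- **Return:** I brought the knob up in steps of 2 mm per 0.1 s (about 20 mm/s) over about two seconds. At the end the tool was at 243.2 mm with almost no force, which matches the knob's 243 mm top height. I read only the end of that move, so the speed in between comes from the commanded steps, not a measurement.
- **Last checks:** In the final side picture the knob is fully up and the lid sits about 8–9 mm lower than at the start, judged from only 2–3 pixels. The tin stands upright between its pins. The fingers are 55 mm above the knob and touch nothing.
- **Disagreement:** The three cameras differed by up to about 8 mm on the knob's y position. I pressed at y of about 232, well within the 64 mm knob.

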